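# Wheel parts over to the fitting rack in reverse order

### The arm

A 6-joint arm with a two-finger parallel gripper is mounted at the origin on the work surface. World frame = base frame: x ahead of the robot, y to its left, z up, the work surface at z = 0. Lengths are in m, angles in rad, forces in N, time in s.
With the tool pointing down it reaches from about 0.25 to 0.85 m from the base axis. Payload 12.5 kg.
Tool frame: the origin (TCP) lies between the finger pads; the fingertips stand 8 mm ahead of it and the grasp point (between the pads) lies 11 mm behind it (arm.tips_ahead is the distance from the TCP to the fingertips, in m); z points along the fingers, x is the direction in which the jaws open and shut, and the axes are right-handed (so a half turn about z gives the same grasp; the last joint's range is limited). The gripper opens to 93 mm and grips with 3 to 60 N. Pads are 15 mm wide; open, the fingers measure 128 mm over their backs; the gripper's body (75 mm by 188 mm) begins 65 mm behind the grasp point.
Start: joints at [-0.085, 0.351, 1.652, -0, 1.139, -0.085], TCP at [0.55, 0, 0.204] pointing down, gripper open.
Joint ranges: [-2.75, 2.75], [-0.79, 2.1], [0.01, 2.65], [-1.57, 4.71], [0.07, 3.14], [-2.87, 2.87]. Speed limits (rad/s): [2.22, 2.22, 2.79, 3.14, 3.14, 3.14].

### API

Orientations are given as [roll, pitch, yaw] about the fixed x, y, z axes, in that order (R = Rz(yaw) Ry(pitch) Rx(roll)).
In Python, from workcell import arm gives the robot as it stands. The module is installed in compiled form; this text tells all that it offers.
- The arm moves only by the tool play_rows, never from a script. Its argument "plan" is a list that holds one entry, the list of rows, each a list of 7 numbers: the shift along the tool's x, y, z in cm, then the turn, a rotation vector about the tool's x, y, z in degrees, then the finger opening in cm, from 0 to 9.3. A call has 1 to 8 rows; each row shifts and turns the commanded pose from where the row before left it, along the tool's axes as they then stand; what a row does not reach is not made up. A row lasts 1/12 s, in which the tool goes at most 41.7 mm and 7.16 degrees, less where a joint would pass 70% of its speed; a pose out of reach is approached as far as the arm can. A call with a gripper value outside its range is refused whole. The fingers move at their own pace and stop on an object; "grip_force" is the grip in N (left out, the last holds). Time passes only in rows, so rows that do not move let the fingers close. It gives the time, the measured TCP pose, the force and the opening at its end, in the units of the state.
- arm.observe(): the state, without advancing time (a new reading comes with each control period).
- arm.get_image(name): name is "scene" or "side" or "wrist"; returns a dict with "img" (480x640x3 uint8, red, green, blue), "mtx" (3x3 intrinsics, pixels), "distortion" ([k1, k2, p1, p2, k3] as OpenCV has them; the pictures are not rectified), "world_from_camera" (4x4, takes a point from camera to world coordinates); the wrist camera has in their place "hand_eye" (4x4, takes a point from camera to tool coordinates, whose origin is the TCP and whose axes are the tool frame's). Camera axes: x right, y down, z forward; pixel columns grow to the right and rows downward; lengths in m; the calibration is good to about 2 mm. A picture is of the moment at which its call begins: read the wrist's pose just before it. There is no depth.
- arm.sign_off(): hands the job in, once; it reports no verdict.
The state is a dict: "clock": time; "joint_positions": joint angles; "joint_vel": joint speeds; "tau": joint torques, N m; "position": TCP position; "orientation": TCP orientation; "force": force on the tool from outside, world axes, zero at the start; "wrist_torque": the same for the moment, N m; "width": finger opening in m.
Only numpy, scipy, OpenCV 4.12 (cv2) and the standard library are available. Lean on these libraries where they do the work, as an engineer would, in place of code of your own. Each camera call takes 0.05 s, during which the arm holds its last target. There are 200 camera calls.

### The job

The four wheel parts stand in the aluminium trays of the steel rail in the order they came off the wheel. Move them to the four pockets of the wooden rack in the reverse order, as seen from the robot: the part now farthest left goes into the pocket farthest right, the next into the second from the right, and so on. Leave each standing upright on the floor of its own pocket, and knock none of them over on the way.

Things in the scene. Friction and masses are not known exactly. Their poses are not given: they have to be found in the camera images.
- lock_nut: Chrome locking wheel nut, loose, upright: round foot 34 mm across and 8 mm high, plain round body 28 mm across from 10 to 42 mm, domed closed top at 50 mm. 90 to 180 g. Origin: centre of its underside; z up along its axis.
- hex_nut: Plain steel hexagon wheel nut, loose, upright: round flange 40 mm across and 8 mm high, hexagon 28 mm across flats up to its 38 mm top, dark hole in the top. Two of its flats face along its own x. 85 to 170 g. Origin: centre of its underside; z up along its axis.
- sleeve: Steel spacer sleeve, a plain upright tube, loose: 36 mm outside, 22 mm bore, 40 mm high. 105 to 210 g. Origin: centre of its underside; z up along its axis.
- valve: Brass clamp-in tyre valve, loose, upright, the slim tall one: round foot 30 mm across and 10 mm high, body 18 mm across from 10 to 40 mm, neck 12 mm, cap 15 mm across from 46 to 62 mm (top). 55 to 110 g. Origin: centre of its underside; z up along its axis.
- tray_1: One of four alike square aluminium trays with black-lined floors, fixed on the rail, 60 x 60 mm; floor 4 mm thick, walls 3 mm thick, rim 10 mm above its underside; the locking nut stands in it at the start, so it marks where that part came from. Which place along the rail it has changes from start to start. Origin: centre of its underside (6 mm above the worktop); x across the rail, y along it.
- tray_2: One of four alike square aluminium trays with black-lined floors, fixed on the rail, 60 x 60 mm; floor 4 mm thick, walls 3 mm thick, rim 10 mm above its underside; the hexagon nut stands in it at the start, so it marks where that part came from. Which place along the rail it has changes from start to start. Origin: centre of its underside (6 mm above the worktop); x across the rail, y along it.
- tray_3: One of four alike square aluminium trays with black-lined floors, fixed on the rail, 60 x 60 mm; floor 4 mm thick, walls 3 mm thick, rim 10 mm above its underside; the sleeve stands in it at the start, so it marks where that part came from. Which place along the rail it has changes from start to start. Origin: centre of its underside (6 mm above the worktop); x across the rail, y along it.
- tray_4: One of four alike square aluminium trays with black-lined floors, fixed on the rail, 60 x 60 mm; floor 4 mm thick, walls 3 mm thick, rim 10 mm above its underside; the valve stands in it at the start, so it marks where that part came from. Which place along the rail it has changes from start to start. Origin: centre of its underside (6 mm above the worktop); x across the rail, y along it.
- rail: Dark steel bar 66 x 268 x 6 mm, fixed, carrying the four aluminium trays in a row, centred at 96, 32, -32, -96 mm along its y; tray floors 10 mm, rims 16 mm above the worktop. Lies left to right, turned at most 0.12 rad, nearer or farther than the wooden rack. Origin: centre of its underside; x away from the robot, y to the robot's left along the row.
- wood_rack: Wooden rack 66 x 258 mm, fixed, with four empty pockets 54 x 54 mm in a row, centred at 96, 32, -32, -96 mm along its y; pocket floor 10 mm and wall tops 16 mm above the worktop. Lies left to right, turned at most 0.12 rad, nearer or farther than the rail; tools up to 14 mm high lie between. Origin: centre of its underside; x away from the robot, y to the robot's left along the row.
Mind the look-alikes: they are no part of the job. What is shaped like the sleeve but pink or red is not meant.

How it is judged:
At the end, for the whole second after the job is handed in: Each part is in the wooden pocket whose place from the right equals its own tray's place from the left: within 14 mm of the pocket's place along and across, on the floor within 4 mm, upright within 0.12 rad, released, at rest (0.02 m/s, 0.2 rad/s) (x of lock_nut in the frame of wood_rack between -0.014 and 0.014 m and z of lock_nut in the frame of wood_rack between 0.006 and 0.014 m and angle between each of lock_nut, hex_nut, sleeve, valve's own z axis and vertical below 0.12 rad and linear speed of each of lock_nut, hex_nut, sleeve, valve below 0.02 m/s and angular speed of each of lock_nut, hex_nut, sleeve, valve below 0.2 rad/s and ((y of tray_1 in the frame of rail between 0.076 and 0.116 m and y of lock_nut in the frame of wood_rack between -0.11 and -0.082 m) or (y of tray_1 in the frame of rail between 0.012 and 0.052 m and y of lock_nut in the frame of wood_rack between -0.046 and -0.018 m) or (y of tray_1 in the frame of rail between -0.052 and -0.012 m and y of lock_nut in the frame of wood_rack between 0.018 and 0.046 m) or (y of tray_1 in the frame of rail between -0.116 and -0.076 m and y of lock_nut in the frame of wood_rack between 0.082 and 0.11 m)) and x of hex_nut in the frame of wood_rack between -0.014 and 0.014 m and z of hex_nut in the frame of wood_rack between 0.006 and 0.014 m and ((y of tray_2 in the frame of rail between 0.076 and 0.116 m and y of hex_nut in the frame of wood_rack between -0.11 and -0.082 m) or (y of tray_2 in the frame of rail between 0.012 and 0.052 m and y of hex_nut in the frame of wood_rack between -0.046 and -0.018 m) or (y of tray_2 in the frame of rail between -0.052 and -0.012 m and y of hex_nut in the frame of wood_rack between 0.018 and 0.046 m) or (y of tray_2 in the frame of rail between -0.116 and -0.076 m and y of hex_nut in the frame of wood_rack between 0.082 and 0.11 m)) and x of sleeve in the frame of wood_rack between -0.014 and 0.014 m and z of sleeve in the frame of wood_rack between 0.006 and 0.014 m and ((y of tray_3 in the frame of rail between 0.076 and 0.116 m and y of sleeve in the frame of wood_rack between -0.11 and -0.082 m) or (y of tray_3 in the frame of rail between 0.012 and 0.052 m and y of sleeve in the frame of wood_rack between -0.046 and -0.018 m) or (y of tray_3 in the frame of rail between -0.052 and -0.012 m and y of sleeve in the frame of wood_rack between 0.018 and 0.046 m) or (y of tray_3 in the frame of rail between -0.116 and -0.076 m and y of sleeve in the frame of wood_rack between 0.082 and 0.11 m)) and x of valve in the frame of wood_rack between -0.014 and 0.014 m and z of valve in the frame of wood_rack between 0.006 and 0.014 m and ((y of tray_4 in the frame of rail between 0.076 and 0.116 m and y of valve in the frame of wood_rack between -0.11 and -0.082 m) or (y of tray_4 in the frame of rail between 0.012 and 0.052 m and y of valve in the frame of wood_rack between -0.046 and -0.018 m) or (y of tray_4 in the frame of rail between -0.052 and -0.012 m and y of valve in the frame of wood_rack between 0.018 and 0.046 m) or (y of tray_4 in the frame of rail between -0.116 and -0.076 m and y of valve in the frame of wood_rack between 0.082 and 0.11 m))); the robot touches nothing.
It fails at once if a part is knocked over (leans more than 1.2 rad) (angle between any of lock_nut, hex_nut, sleeve, valve's own z axis and vertical above 1.2 rad).
It also fails if it takes over 109 s, if anything falls off the work surface, if the arm or the gripper's body presses on something with over 40 N, if the wrist force passes 120 N, or if a joint passes its speed limit or range.

## Working session

There is one attempt and no reset: what is moved stays moved. The work goes in short steps, Python scripts to look and compute and a tool call to move; the robot and the scene stay as the last step left them, time stands still between calls to the robot, and variables do not carry over. Pictures are saved under pics/ and viewed, about 12 in all and at most 16, crops included, and the job is handed in when it is done.

Besides the shell and the picture viewer there is one more tool, called after ">>>" in YAML: its name, and indented under it one key for each argument. play_rows: Moves the arm, as the interface text tells. Its arguments: {"type":"object","properties":{"plan":{"type":"array","items":{"type":"array","items":{"type":"array","items":{"type":"number"}}}},"grip_force":{"type":"number"}},"required":["plan"]}

```bash
mkdir -p pics; cat > h.py <<'E'
import numpy as np, cv2
from workcell import arm
from scipy.spatial.transform import Rotation as R
def tool():
    s=arm.observe(); T=np.eye(4); T[:3,:3]=R.from_euler('xyz',s['orientation']).as_matrix(); T[:3,3]=s['position']; return T
def snap(name,f):
    T=tool(); d=arm.get_image(name)
    W=d['world_from_camera'] if name!='wrist' else T@d['hand_eye']
    cv2.imwrite(f'pics/{f}.png',cv2.cvtColor(d['img'],cv2.COLOR_RGB2BGR)); np.savez(f'pics/{f}.npz',K=d['mtx'],D=d['distortion'],W=W)
def ray(f,px,z):
    c=np.load(f'pics/{f}.npz'); p=cv2.undistortPoints(np.array(px,float).reshape(-1,1,2),c['K'],c['D'])[:,0]
    v=np.c_[p,np.ones(len(p))]@c['W'][:3,:3].T; o=c['W'][:3,3]
    return o+v*((np.broadcast_to(z,len(p))-o[2])/v[:,2])[:,None]
def proj(f,P):
    c=np.load(f'pics/{f}.npz'); M=np.linalg.inv(c['W'])
    return cv2.projectPoints(np.array(P,float),cv2.Rodrigues(M[:3,:3])[0],M[:3,3],c['K'],c['D'])[0][:,0]
E
python3 -c "
from h import *
np.set_printoptions(precision=4,suppress=True)
print(arm.observe()); print(tool())
for n in ('scene','side','wrist'):
    snap(n,n+'0'); print(np.load('pics/'+n+'0.npz')['W'])"
```

```text
{'clock': 0.0, 'joint_positions': array([-0.0846,  0.3512,  1.6524, -0.    ,  1.1391, -0.0846]), 'joint_vel': array([-0.0004, -0.0019, -0.0002, -0.001 , -0.0004,  0.0003]), 'tau': array([  0.0014, -49.7322, -28.5255,   0.07  ,   0.0258,  -0.0002]), 'position': array([0.5496, 0.0001, 0.2034]), 'orientation': array([-3.1415,  0.0011,  0.    ]), 'force': array([-0.0873,  0.2247,  1.2562]), 'wrist_torque': array([-0.0691,  0.0074, -0.0042]), 'width': 0.09315057226183036}
[[ 1.      0.     -0.0011  0.5496]
 [ 0.     -1.      0.0001  0.0001]
 [-0.0011 -0.0001 -1.      0.2034]
 [ 0.      0.      0.      1.    ]]
[[ 0.6653  0.4323 -0.6086  1.0345]
 [ 0.7465 -0.3728  0.5512 -0.4061]
 [ 0.0114 -0.8211 -0.5707  0.4327]
 [ 0.      0.      0.      1.    ]]
[[ 0.9518 -0.1807  0.2478  0.4286]
 [-0.3059 -0.5012  0.8094 -0.605 ]
 [-0.022  -0.8462 -0.5323  0.4585]
 [ 0.      0.      0.      1.    ]]
[[ 1.      0.0004 -0.0012  0.5499]
 [ 0.0001 -0.9605 -0.2782  0.0773]
 [-0.0013  0.2782 -0.9605  0.3839]
 [ 0.      0.      0.      1.    ]]
```

View pics/scene0.png

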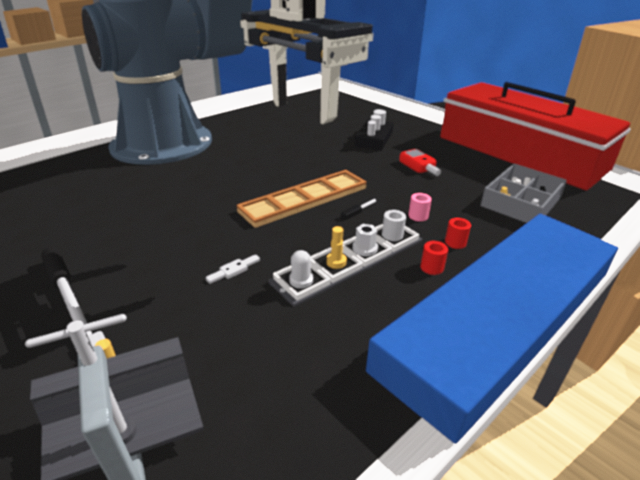

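View pics/wrist0.png

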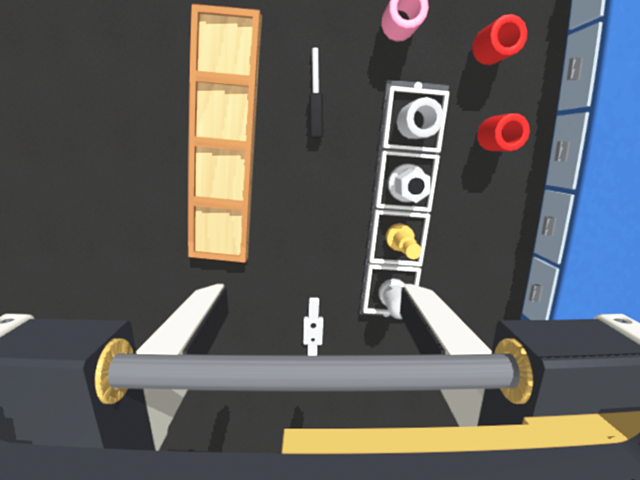

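The wrist view's image top is robot-left. From the left, the rail holds the sleeve (420,117), hex nut (410,183), valve (403,240) and lock nut (393,295). The pink (405,15) and red (498,40), (503,132) sleeves stand off the rail and are decoys. The rack is nearer, with its pockets at columns ~190-260. I'll enlarge this area to read corners.

```bash
python3 -c "
from h import *
i=cv2.imread('pics/wrist0.png')[0:330,180:460]
cv2.imwrite('pics/c1.png',cv2.resize(i,None,fx=1.8,fy=1.8,interpolation=cv2.INTER_CUBIC))"
```

```text
(no output)
```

View pics/c1.png

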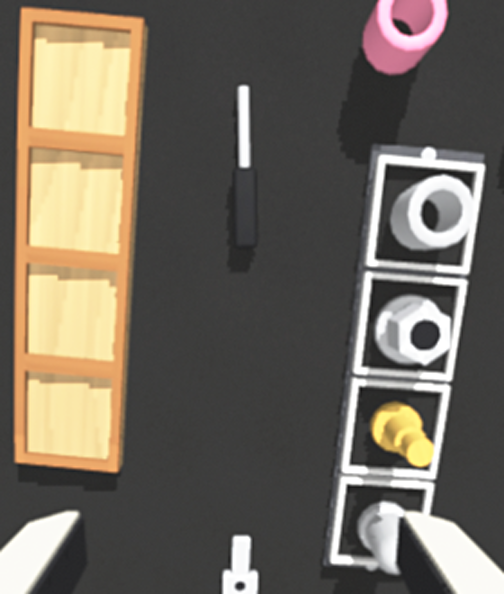

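```bash
cat > m.py <<'E'
from h import *
from scipy.optimize import least_squares
np.set_printoptions(precision=4,suppress=True)
u=lambda a: np.array(a,float)/1.8+[180,0]
def fit(px,z,loc):
    P=ray('wrist0',u(px),z)[:,:2]; loc=np.array(loc)
    f=lambda q:(np.c_[np.cos(q[2])*loc[:,0]-np.sin(q[2])*loc[:,1],np.sin(q[2])*loc[:,0]+np.cos(q[2])*loc[:,1]]+q[:2]-P).ravel()
    s=least_squares(f,[P[:,0].mean(),P[:,1].mean(),0]); print(s.x,'res mm',s.fun.reshape(-1,2)*1e3); return s.x
# rack outer top corners
r=fit([(22,9),(139,18),(117,471),(15,463)],.016,[(-.033,.129),(.033,.129),(.033,-.129),(-.033,-.129)])
# tray rims outer corners: leftmost tray TL,TR ; rightmost BL ; 
a=fit([(376,153),(484,163),(435,481),(328,564)],.016,[(-.03,.126),(.03,.126),(.03,-.066),(-.03,-.126)])
def at(q,x,y): return np.array([q[0]+np.cos(q[2])*x-np.sin(q[2])*y,q[1]+np.sin(q[2])*x+np.cos(q[2])*y])
for y in (.096,.032,-.032,-.096): print('pocket',at(r,0,y),'tray',at(a,0,y))
print(ray('wrist0',u([(446,211),(426,334),(419,453)]),[.050,.048,.072]))
for n,q,hw,hl in (('rack',r,.033,.129),('trays',a,.03,.126)):
    print(n,'scene',proj('scene0',[(*at(q,x,y),.016) for x,y in((-hw,hl),(hw,hl),(hw,-hl),(-hw,-hl))]).round(0).tolist())
i=cv2.imread('pics/scene0.png')
for q,c,hw,hl in ((r,(0,255,0),.033,.129),(a,(255,0,255),.03,.126)):
    p=proj('scene0',[(*at(q,x,y),.016) for x,y in((-hw,hl),(hw,hl),(hw,-hl),(-hw,-hl))])
    i_=i
    big=p*1
    globals().setdefault('L',[]).append((big,c))
k=cv2.resize(i[150:310,225:435],None,fx=3.6,fy=3.6,interpolation=cv2.INTER_CUBIC)
for p,c in L: cv2.polylines(k,[((p-[225,150]+.5)*3.6).astype(int)],True,c,1)
cv2.imwrite('pics/c2.png',k)
E
python3 m.py
```

```text
[ 0.4506  0.0846 -0.0985] res mm [[-1.3134  0.575 ]
 [ 1.1437 -0.1364]
 [ 0.1815 -0.8272]
 [-0.0118  0.3886]]
[ 0.648   0.0136 -0.0667] res mm [[ 0.9366 -0.3057]
 [-1.0038 -0.0023]
 [-1.396  -1.3398]
 [ 1.4632  1.6478]]
pocket [0.46   0.1802] tray [0.6544 0.1094]
pocket [0.4538 0.1165] tray [0.6501 0.0455]
pocket [0.4475 0.0528] tray [ 0.6458 -0.0183]
pocket [ 0.4412 -0.0109] tray [ 0.6416 -0.0822]
[[ 0.6567  0.108   0.05  ]
 [ 0.6515  0.044   0.048 ]
 [ 0.6457 -0.0171  0.072 ]]
rack scene [[345.0, 170.0], [365.0, 181.0], [254.0, 220.0], [236.0, 205.0]]
trays scene [[392.0, 219.0], [418.0, 234.0], [297.0, 294.0], [273.0, 273.0]]
```

View pics/c2.png

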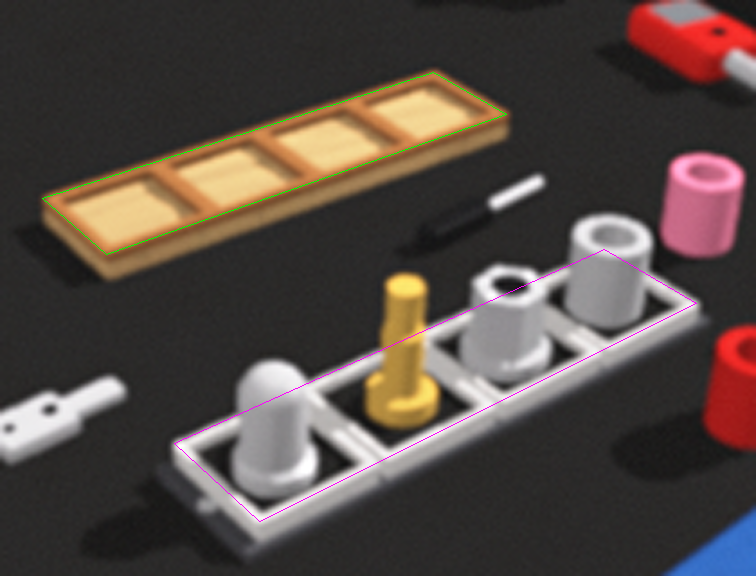

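The overlays fit both views (rack green, trays magenta, within ~2 mm). The order from the left is sleeve, hex nut, valve, lock nut. So the sleeve goes to (0.441,-0.011), hex to (0.4475,0.053), valve to (0.454,0.1165) and lock nut to (0.460,0.180). Moving over the sleeve first.

>>> play_rows:
  plan:
    - [[2.14,-2.16,1.2,0,0,0,6],[2.14,-2.16,1.2,0,0,0,6],[2.14,-2.16,1.2,0,0,0,6],[2.14,-2.16,1.2,0,0,0,6],[2.14,-2.16,1.2,0,0,0,6],[0,0,0,0,0,0,6],[0,0,0,0,0,0,6]]
  grip_force: 20

```text
clock: 0.73
position: [0.6567, 0.1089, 0.1423]
orientation: [3.141, 0.002, 0.001]
force: [0.4, -0.6, -0.5]
width: 0.0603
```

```bash
python3 -c "
from h import *
np.set_printoptions(precision=4,suppress=True)
snap('wrist','w1');print(tool())
print('lock base', ray('scene0',[(225+275/3.6-.5,150+466/3.6-.5)],.014), 'dome', ray('scene0',[(225+273/3.6-.5,150+385/3.6-.5)],.053))
print('red', ray('wrist0',[(511,131),(510,32)],.04))
"
```

```text
[[ 1.      0.0006 -0.0013  0.6566]
 [ 0.0006 -1.     -0.0003  0.1081]
 [-0.0013  0.0003 -1.      0.1433]
 [ 0.      0.      0.      1.    ]]
lock base [[ 0.6458 -0.0863  0.014 ]] dome [[ 0.6433 -0.0848  0.053 ]]
red [[0.7444 0.0976 0.04  ]
 [0.7321 0.1864 0.04  ]]
```

View pics/w1.png

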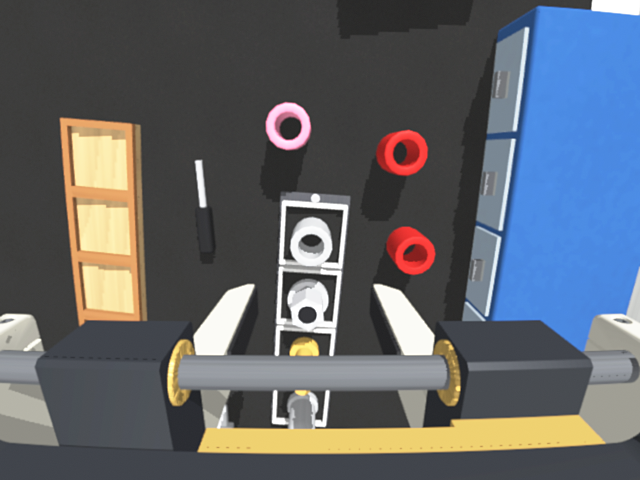

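The sleeve's top ring is at (311,239). The nearest red sleeve (410,250) leaves clearance for the fingers. I'll check the sleeve's position and the hex nut's angle (top hole at (307,314)).

```bash
python3 -c "
from h import *
np.set_printoptions(precision=4,suppress=True)
print(ray('w1',[(311,239),(307,314)],[.05,.048]))
i=cv2.imread('pics/w1.png')[200:350,255:375]
cv2.imwrite('pics/c3.png',cv2.resize(i,None,fx=4,fy=4,interpolation=cv2.INTER_CUBIC))"
```

```text
[[0.6544 0.1146 0.05  ]
 [0.6507 0.0442 0.048 ]]
```

View pics/c3.png

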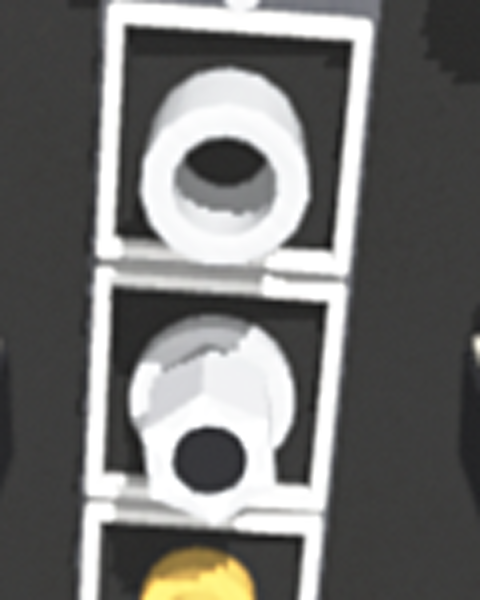

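The sleeve is centred at (311,246), so y≈0.108. The hex nut's corners point along image y and its flats face ±x, so jaws along x fit. Gripping the sleeve now.

>>> play_rows:
  plan:
    - [[0,0,3,0,0,0,6],[0,0,3,0,0,0,6],[0,0,3,0,0,0,6],[0,0,2.3,0,0,0,6],[0,0,0,0,0,0,6],[0,0,0,0,0,0,3],[0,0,0,0,0,0,3],[0,0,0,0,0,0,3]]
  grip_force: 20

```text
clock: 1.45
position: [0.6582, 0.1079, 0.0334]
orientation: [-3.141, -0.003, -0.0]
force: [-0.5, -0.5, -1.1]
width: 0.0449
```

>>> play_rows:
  plan:
    - [[0,0,0,0,0,0,3],[0,0,0,0,0,0,3],[0,0,0,0,0,0,3]]

```text
clock: 1.7
position: [0.6576, 0.108, 0.0325]
orientation: [-3.142, -0.002, -0.0]
force: [-1.7, -0.3, 7.5]
width: 0.0343
```

>>> play_rows:
  plan:
    - [[0,0,0,0,0,0,3],[0,0,0,0,0,0,3]]

```text
clock: 1.87
position: [0.6576, 0.1081, 0.0325]
orientation: [-3.142, -0.002, 0.0]
force: [-2.7, -1.8, 7.0]
width: 0.0345
```

```bash
python3 -c "
from h import *
np.set_printoptions(precision=4,suppress=True)
snap('wrist','w2');s=arm.observe();print(s['position'],s['force'],s['width'])"
```

```text
[0.6576 0.108  0.0326] [-2.5932 -0.3051  7.2123] 0.03465351711148509
```

View pics/w2.png

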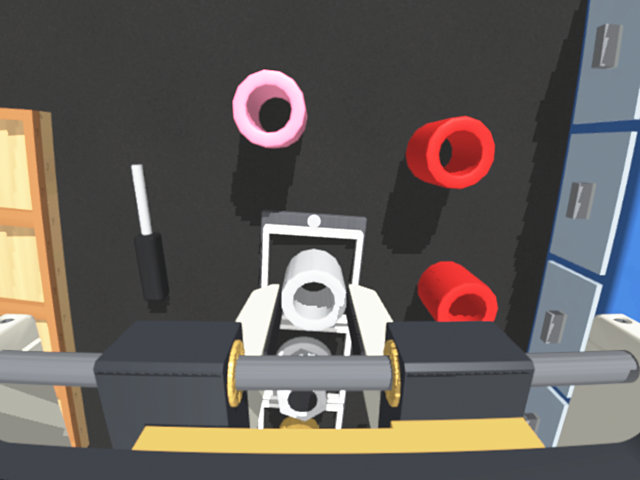

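It is gripped (sleeve at (313,290) between the pads, clear of the reds). Lifting and carrying to the rightmost pocket.

>>> play_rows:
  plan:
    - [[0,0,-1,0,0,0,3],[0,0,-2,0,0,0,3],[0,0,-2,0,0,0,3],[-2.5,1.4,0,0,0,0,3],[-2.5,1.4,0,0,0,0,3],[-2.5,1.4,0,0,0,0,3],[-2.5,1.4,0,0,0,0,3],[-2.5,1.4,0,0,0,0,3]]

```text
clock: 2.58
position: [0.5308, 0.0376, 0.0816]
orientation: [3.142, -0.001, 0.0]
force: [0.5, -0.2, -2.6]
width: 0.0338
```

>>> play_rows:
  plan:
    - [[-2.5,1.4,0,0,0,0,3],[-2.5,1.4,0,0,0,0,3],[-2.5,1.4,0,0,0,0,3],[-1.6,0.7,0,0,0,0,3],[0,0,0,0,0,0,3],[0,0,0,0,0,0,3],[0,0,0,0,0,0,3]]

```text
clock: 3.17
position: [0.4421, -0.0109, 0.0816]
orientation: [3.141, -0.002, -0.0]
force: [0.0, 0.3, -2.2]
width: 0.034
```

```bash
python3 -c "
from h import *
np.set_printoptions(precision=4,suppress=True)
snap('wrist','w3');s=arm.observe();print(s['position'],s['force'],s['width'])"
```

```text
[ 0.4421 -0.0108  0.0814] [ 0.1355  0.3637 -2.763 ] 0.033474772144931476
```

View pics/w3.png

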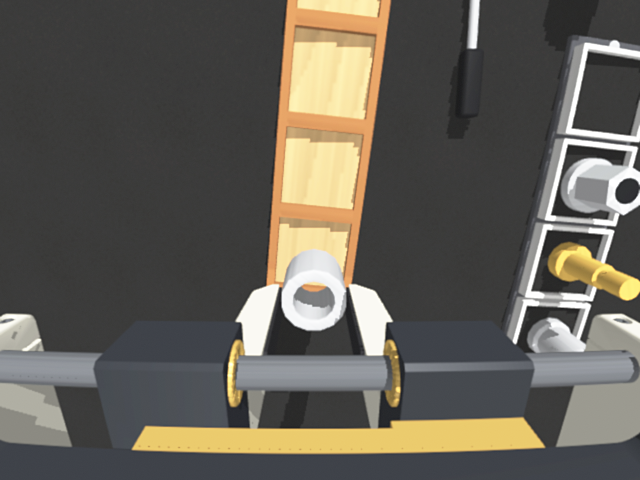

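The sleeve is still held as before at (313,290), above the last pocket. Lowering.

>>> play_rows:
  plan:
    - [[0,0,2,0,0,0,3],[0,0,2,0,0,0,3],[0,0,0.6,0,0,0,3],[0,0,0,0,0,0,3],[0,0,0,0,0,0,3],[0,0,0,0,0,0,3]]

```text
clock: 3.72
position: [0.4417, -0.0109, 0.0357]
orientation: [3.141, -0.001, 0.0]
force: [-0.1, 0.1, -1.6]
width: 0.0342
```

>>> play_rows:
  plan:
    - [[0,0,0.1,0,0,0,3],[0,0,0.1,0,0,0,3],[0,0,0.1,0,0,0,3],[0,0,0,0,0,0,3],[0,0,0,0,0,0,3]]

```text
clock: 4.13
position: [0.4415, -0.0111, 0.0324]
orientation: [3.141, -0.001, -0.0]
force: [-0.3, -0.2, 4.6]
width: 0.0343
```

Floor contact felt. Releasing, rising and going to the hex nut.

>>> play_rows:
  plan:
    - [[0,0,0,0,0,0,6],[0,0,0,0,0,0,6],[0,0,0,0,0,0,6],[0,0,0,0,0,0,6],[0,0,-1,0,0,0,6],[0,0,-3,0,0,0,6],[0,0,-3,0,0,0,6],[0,0,-2,0,0,0,6]]

```text
clock: 4.8
position: [0.4414, -0.011, 0.1247]
orientation: [3.141, -0.002, 0.0]
force: [-0.9, -1.0, 0.6]
width: 0.0603
```

>>> play_rows:
  plan:
    - [[3.0,-0.8,0,0,0,0,6],[3.0,-0.8,0,0,0,0,6],[3.0,-0.8,0,0,0,0,6],[3.0,-0.8,0,0,0,0,6],[3.0,-0.8,0,0,0,0,6],[3.0,-0.8,0,0,0,0,6],[2.9,-0.7,0,0,0,0,6],[0,0,0,0,0,0,6]]

```text
clock: 5.47
position: [0.6535, 0.0451, 0.1224]
orientation: [-3.141, -0.002, 0.001]
force: [1.1, 0.2, -0.9]
width: 0.0598
```

>>> play_rows:
  plan:
    - [[0,0,0,0,0,0,6],[0,0,0,0,0,0,6]]

```text
clock: 5.63
position: [0.6492, 0.044, 0.1221]
orientation: [3.142, 0.001, 0.0]
force: [-0.1, -0.4, -0.0]
width: 0.0597
```

```bash
python3 -c "
from h import *
np.set_printoptions(precision=4,suppress=True)
snap('wrist','w4');s=arm.observe();print(s['position'],s['force'],s['width'])"
```

```text
[0.6491 0.0438 0.1222] [ 0.1187 -0.6633  0.2634] 0.06015140994418014
```

View pics/w4.png

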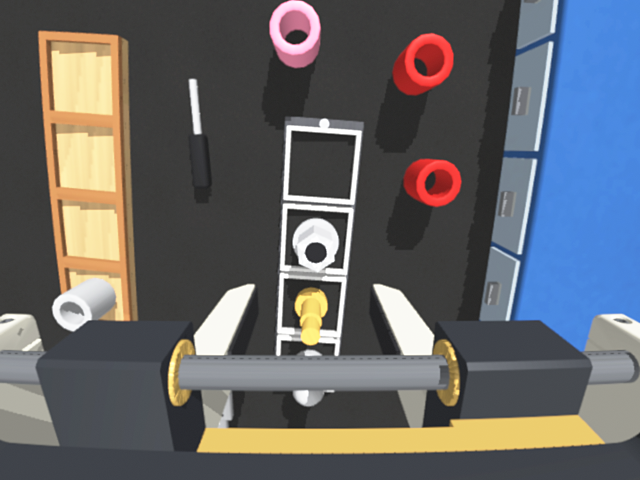

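The sleeve stands in the right pocket (85,303), and the hex nut (315,252) is under the tool. Descending and gripping.

>>> play_rows:
  plan:
    - [[0.1,0,3,0,0,0,6],[0,0,3,0,0,0,6],[0,0,3,0,0,0,6],[0,0,0.4,0,0,0,6],[0,0,0,0,0,0,6],[0,0,0,0,0,0,2],[0,0,0,0,0,0,2],[0,0,0,0,0,0,2]]

```text
clock: 6.35
position: [0.652, 0.044, 0.03]
orientation: [-3.142, -0.003, -0.0]
force: [0.7, -0.3, 0.2]
width: 0.0442
```

>>> play_rows:
  plan:
    - [[0,0,0,0,0,0,2],[0,0,0,0,0,0,2],[0,0,0,0,0,0,2],[0,0,0,0,0,0,2],[0,0,0,0,0,0,2]]

```text
clock: 6.77
position: [0.6513, 0.044, 0.0286]
orientation: [-3.142, -0.001, 0.0]
force: [-1.5, 1.0, 5.7]
width: 0.0281
```

>>> play_rows:
  plan:
    - [[0,0,-1,0,0,0,2],[0,0,-2,0,0,0,2],[0,0,-2,0,0,0,2],[-2.5,-0.1,0,0,0,0,2],[-2.5,-0.1,0,0,0,0,2],[-2.5,-0.1,0,0,0,0,2],[-2.5,-0.1,0,0,0,0,2],[-2.5,-0.1,0,0,0,0,2]]

```text
clock: 7.43
position: [0.5247, 0.0491, 0.0784]
orientation: [3.142, -0.0, 0.0]
force: [-0.2, 1.0, -1.6]
width: 0.0278
```

>>> play_rows:
  plan:
    - [[-2.5,-0.1,0,0,0,0,2],[-2.5,-0.1,0,0,0,0,2],[-2.5,-0.1,0,0,0,0,2],[-0.3,-0.1,0,0,0,0,2],[0,0,0,0,0,0,2],[0,0,0,0,0,0,2],[0,0,0,0,0,0,2]]

```text
clock: 8.02
position: [0.4492, 0.053, 0.0783]
orientation: [3.142, -0.001, -0.0]
force: [0.6, -0.2, -0.9]
width: 0.0282
```

```bash
python3 -c "
from h import *
np.set_printoptions(precision=4,suppress=True)
snap('wrist','w5');s=arm.observe();print(s['position'],s['force'],s['width'])"
```

```text
[0.4491 0.053  0.0781] [-0.1193 -0.0397 -1.2023] 0.02804238997565402
```

View pics/w5.png

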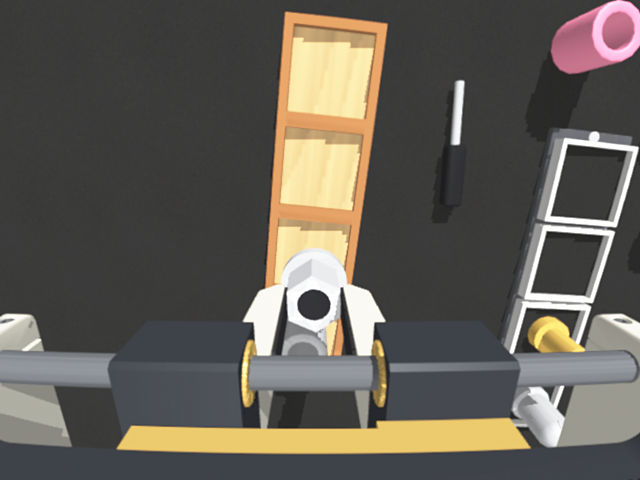

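The hex nut is held at (313,290) above the third pocket, with the sleeve standing in the fourth (305,345). Lowering until it touches.

>>> play_rows:
  plan:
    - [[-0.15,0,2,0,0,0,2],[0,0,2,0,0,0,2],[0,0,0.6,0,0,0,2],[0,0,0,0,0,0,2],[0,0,0,0,0,0,2],[0,0,0.1,0,0,0,2],[0,0,0.1,0,0,0,2],[0,0,0.1,0,0,0,2]]

```text
clock: 8.73
position: [0.447, 0.053, 0.0295]
orientation: [-3.142, -0.001, 0.0]
force: [-0.5, -1.2, -1.4]
width: 0.028
```

>>> play_rows:
  plan:
    - [[0,0,0,0,0,0,2],[0,0,0,0,0,0,2]]

```text
clock: 8.9
position: [0.4466, 0.053, 0.0292]
orientation: [-3.142, -0.0, -0.0]
force: [0.2, -0.7, -0.8]
width: 0.0278
```

>>> play_rows:
  plan:
    - [[0,0,0.07,0,0,0,2],[0,0,0.07,0,0,0,2],[0,0,0,0,0,0,2],[0,0,0,0,0,0,2]]

```text
clock: 9.23
position: [0.4468, 0.0531, 0.0284]
orientation: [3.142, -0.001, 0.0]
force: [-3.1, -0.8, 14.8]
width: 0.0279
```

>>> play_rows:
  plan:
    - [[0,0,-0.05,0,0,0,6],[0,0,0,0,0,0,6],[0,0,0,0,0,0,6],[0,0,0,0,0,0,6],[0,0,-1,0,0,0,6],[0,0,-3,0,0,0,6],[0,0,-3,0,0,0,6],[0,0,-3,0,0,0,6]]

```text
clock: 9.9
position: [0.4461, 0.053, 0.1298]
orientation: [3.142, 0.001, -0.0]
force: [0.6, -0.2, -0.6]
width: 0.0598
```

>>> play_rows:
  plan:
    - [[2.8,1,0,0,0,0,6],[2.8,1,0,0,0,0,6],[2.8,1,0,0,0,0,6],[2.8,1,0,0,0,0,6],[2.8,1,0,0,0,0,6],[2.8,1,0,0,0,0,6],[2.9,1,0,0,0,0,6],[0,0,0,0,0,0,6]]

```text
clock: 10.57
position: [0.647, -0.0188, 0.1285]
orientation: [3.141, -0.002, -0.001]
force: [0.7, -0.7, -0.4]
width: 0.06
```

>>> play_rows:
  plan:
    - [[0,0,0,0,0,0,6],[0,0,0,0,0,0,6]]

```text
clock: 10.73
position: [0.6427, -0.0168, 0.1281]
orientation: [-3.141, 0.001, -0.0]
force: [-0.5, 0.3, -0.8]
width: 0.0603
```

```bash
python3 -c "
from h import *
np.set_printoptions(precision=4,suppress=True)
snap('wrist','w6');s=arm.observe();print(s['position'],s['force'],s['width'])"
```

```text
[ 0.6426 -0.0166  0.1283] [-0.8286 -0.5082  0.7532] 0.05985290321340784
```

View pics/w6.png

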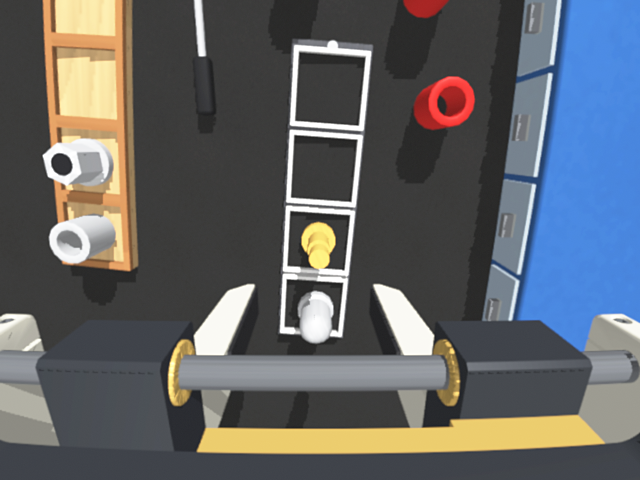

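The hex nut (75,163) and sleeve (85,240) stand in their pockets. The valve cap is at (319,261) and the lock nut's dome at (316,328).

```bash
python3 -c "
from h import *
np.set_printoptions(precision=4,suppress=True)
print(ray('w6',[(319,260),(318,238),(316,326)],[.072,.02,.055]))"
```

```text
[[ 0.6467 -0.0175  0.072 ]
 [ 0.6466 -0.0143  0.02  ]
 [ 0.6447 -0.0816  0.055 ]]
```

>>> play_rows:
  plan:
    - [[0.4,0,2.5,0,0,0,6],[0,0,2.5,0,0,0,6],[0,0,2.5,0,0,0,6],[0,0,2.4,0,0,0,6],[0,0,0,0,0,0,6],[0,0,0,0,0,0,1],[0,0,0,0,0,0,1],[0,0,0,0,0,0,1]]
  grip_force: 15

```text
clock: 11.45
position: [0.6484, -0.0169, 0.0312]
orientation: [3.141, -0.003, 0.0]
force: [0.3, 0.8, 0.4]
width: 0.0442
```

>>> play_rows:
  plan:
    - [[0,0,0,0,0,0,1],[0,0,0,0,0,0,1],[0,0,0,0,0,0,1],[0,0,0,0,0,0,1],[0,0,0,0,0,0,1],[0,0,0,0,0,0,1]]

```text
clock: 11.95
position: [0.6476, -0.017, 0.0293]
orientation: [3.142, -0.0, 0.0]
force: [-0.7, 0.5, 3.6]
width: 0.0171
```

>>> play_rows:
  plan:
    - [[0,0,-1,0,0,0,1],[0,0,-2,0,0,0,1],[0,0,-2,0,0,0,1],[-2.15,-1.48,0,0,0,0,1],[-2.15,-1.48,0,0,0,0,1],[-2.15,-1.48,0,0,0,0,1],[-2.15,-1.48,0,0,0,0,1],[-2.15,-1.48,0,0,0,0,1]]

```text
clock: 12.62
position: [0.539, 0.0576, 0.0796]
orientation: [-3.142, -0.0, -0.0]
force: [0.2, -0.0, 0.1]
width: 0.017
```

>>> play_rows:
  plan:
    - [[-2.15,-1.48,0,0,0,0,1],[-2.15,-1.48,0,0,0,0,1],[-2.15,-1.48,0,0,0,0,1],[-2.15,-1.48,0,0,0,0,1],[0,0,0,0,0,0,1],[0,0,0,0,0,0,1],[0,0,0,0,0,0,1]]

```text
clock: 13.2
position: [0.4549, 0.1161, 0.0796]
orientation: [-3.141, -0.001, 0.0]
force: [-0.7, 0.7, -1.0]
width: 0.0169
```

```bash
python3 -c "
from h import *
np.set_printoptions(precision=4,suppress=True)
snap('wrist','w7');s=arm.observe();print(s['position'],s['force'],s['width'])"
```

```text
[0.455  0.1159 0.0795] [-0.3698  0.1095 -0.4449] 0.017137292776477978
```

View pics/w7.png

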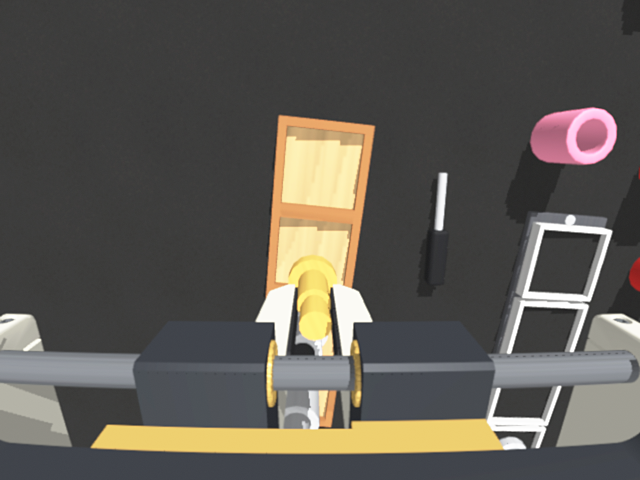

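The valve is held upright at (313,290) above the second pocket from the left. Lowering.

>>> play_rows:
  plan:
    - [[-0.1,0,2,0,0,0,1],[0,0,2,0,0,0,1],[0,0,0.7,0,0,0,1],[0,0,0,0,0,0,1],[0,0,0,0,0,0,1],[0,0,0.1,0,0,0,1],[0,0,0.1,0,0,0,1],[0,0,0,0,0,0,1]]

```text
clock: 13.92
position: [0.4534, 0.1163, 0.0305]
orientation: [-3.141, -0.001, -0.0]
force: [-0.0, -0.4, -0.3]
width: 0.0171
```

>>> play_rows:
  plan:
    - [[0,0,0.06,0,0,0,1],[0,0,0,0,0,0,1],[0,0,0,0,0,0,1]]

```text
clock: 14.17
position: [0.453, 0.1163, 0.0296]
orientation: [-3.142, -0.0, 0.0]
force: [0.3, -0.5, -1.1]
width: 0.0171
```

>>> play_rows:
  plan:
    - [[0,0,0.06,0,0,0,1],[0,0,0,0,0,0,1],[0,0,0,0,0,0,1]]

```text
clock: 14.42
position: [0.453, 0.1163, 0.0292]
orientation: [-3.142, -0.0, 0.0]
force: [-1.6, 0.1, 6.3]
width: 0.0167
```

>>> play_rows:
  plan:
    - [[0,0,-0.03,0,0,0,6],[0,0,0,0,0,0,6],[0,0,0,0,0,0,6],[0,0,0,0,0,0,6],[0,0,-1,0,0,0,6],[0,0,-3,0,0,0,6],[0,0,-3,0,0,0,6],[0,0,-3,0,0,0,6]]

```text
clock: 15.08
position: [0.4526, 0.1162, 0.1309]
orientation: [3.142, 0.001, 0.0]
force: [0.5, 0.3, -0.7]
width: 0.0595
```

>>> play_rows:
  plan:
    - [[2.4,2.5,0,0,0,0,6],[2.4,2.5,0,0,0,0,6],[2.4,2.5,0,0,0,0,6],[2.4,2.5,0,0,0,0,6],[2.4,2.5,0,0,0,0,6],[2.4,2.5,0,0,0,0,6],[2.4,2.5,0,0,0,0,6],[2.4,2.5,0,0,0,0,6]]

```text
clock: 15.75
position: [0.6459, -0.0852, 0.13]
orientation: [3.142, -0.0, -0.0]
force: [-0.9, 1.4, -0.2]
width: 0.0599
```

>>> play_rows:
  plan:
    - [[0,0,0,0,0,0,6],[0,0,0,0,0,0,6],[0,0,0,0,0,0,6]]

```text
clock: 16.0
position: [0.6444, -0.0835, 0.1293]
orientation: [-3.141, 0.001, -0.0]
force: [-0.2, -0.3, -0.2]
width: 0.0602
```

```bash
python3 -c "
from h import *
np.set_printoptions(precision=4,suppress=True)
snap('wrist','w8');s=arm.observe();print(s['position'],s['force'],s['width'])"
```

```text
[ 0.6443 -0.0831  0.1294] [ 0.7469  0.727  -0.1369] 0.060111080773180635
```

View pics/w8.png

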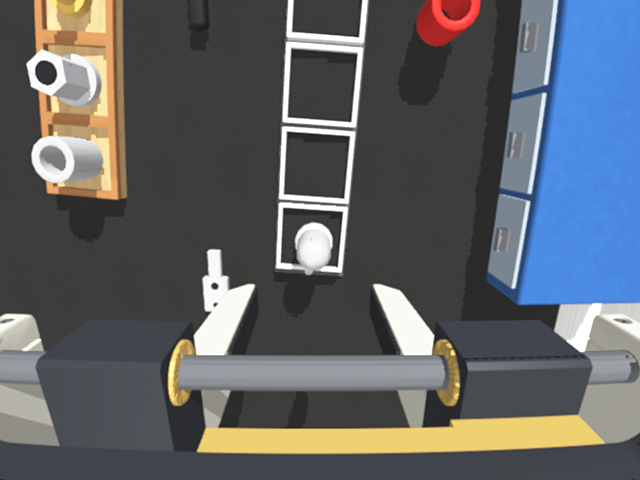

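The lock nut (313,250) is under the tool, and the sleeve and hex nut still stand. Gripping it.

>>> play_rows:
  plan:
    - [[0,0,2.5,0,0,0,6],[0,0,2.5,0,0,0,6],[0,0,2.5,0,0,0,6],[0,0,2.4,0,0,0,6],[0,0,0,0,0,0,6],[0,0,0,0,0,0,2],[0,0,0,0,0,0,2],[0,0,0,0,0,0,2]]
  grip_force: 20

```text
clock: 16.72
position: [0.646, -0.0837, 0.0322]
orientation: [3.141, -0.003, 0.0]
force: [-0.6, -0.7, -0.2]
width: 0.0441
```

>>> play_rows:
  plan:
    - [[0,0,0,0,0,0,2],[0,0,0,0,0,0,2],[0,0,0,0,0,0,2],[0,0,0,0,0,0,2],[0,0,0,0,0,0,2]]

```text
clock: 17.13
position: [0.6453, -0.0839, 0.0309]
orientation: [3.141, -0.001, -0.0]
force: [-1.8, 0.7, 6.3]
width: 0.0273
```

>>> play_rows:
  plan:
    - [[0,0,-1,0,0,0,2],[0,0,-2.5,0,0,0,2],[0,0,-3.5,0,0,0,2],[-1.85,-2.64,0,0,0,0,2],[-1.85,-2.64,0,0,0,0,2],[-1.85,-2.64,0,0,0,0,2],[-1.85,-2.64,0,0,0,0,2],[-1.85,-2.64,0,0,0,0,2]]

```text
clock: 17.8
position: [0.5514, 0.0492, 0.1006]
orientation: [-3.142, -0.0, -0.0]
force: [0.3, 0.2, -1.6]
width: 0.0265
```

>>> play_rows:
  plan:
    - [[-1.85,-2.64,0,0,0,0,2],[-1.85,-2.64,0,0,0,0,2],[-1.85,-2.64,0,0,0,0,2],[-1.85,-2.64,0,0,0,0,2],[-1.85,-2.64,0,0,0,0,2],[0,0,0,0,0,0,2],[0,0,0,0,0,0,2],[0,0,0,0,0,0,2]]

```text
clock: 18.47
position: [0.4604, 0.1801, 0.1005]
orientation: [-3.142, -0.001, 0.0]
force: [0.4, -0.3, -1.8]
width: 0.0269
```

```bash
python3 -c "
from h import *
np.set_printoptions(precision=4,suppress=True)
snap('wrist','w9');s=arm.observe();print(s['position'],s['force'],s['width'])"
```

```text
[0.4606 0.1797 0.1004] [ 1.0583  0.8662 -1.9251] 0.026502801934087487
```

View pics/w9.png

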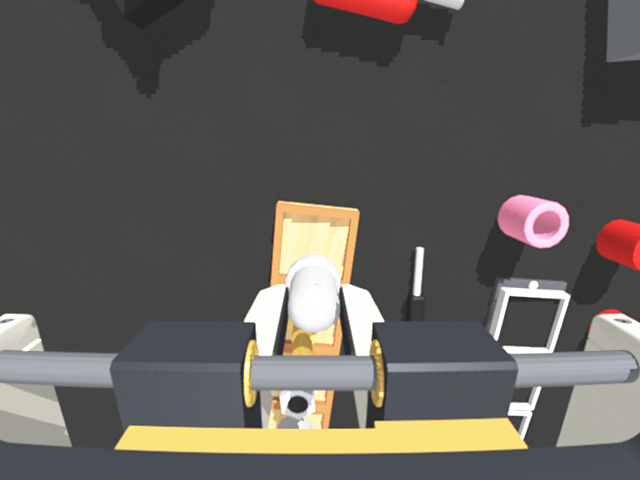

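The lock nut is held upright at (313,290) above the leftmost pocket. Lowering.

>>> play_rows:
  plan:
    - [[0,0,2,0,0,0,2],[0,0,2,0,0,0,2],[0,0,2,0,0,0,2],[0,0,0.7,0,0,0,2],[0,0,0,0,0,0,2],[0,0,0,0,0,0,2],[0,0,0.1,0,0,0,2],[0,0,0.1,0,0,0,2]]

```text
clock: 19.18
position: [0.4608, 0.1803, 0.0321]
orientation: [-3.141, -0.002, -0.0]
force: [-0.1, 0.0, -1.1]
width: 0.0271
```

>>> play_rows:
  plan:
    - [[0,0,0.06,0,0,0,2],[0,0,0,0,0,0,2],[0,0,0,0,0,0,2]]

```text
clock: 19.43
position: [0.4601, 0.1803, 0.0308]
orientation: [-3.141, -0.0, 0.0]
force: [-0.3, 0.5, -0.9]
width: 0.0268
```

>>> play_rows:
  plan:
    - [[0,0,0.06,0,0,0,2],[0,0,0,0,0,0,2],[0,0,0,0,0,0,2]]

```text
clock: 19.68
position: [0.4601, 0.1804, 0.0303]
orientation: [-3.141, -0.0, 0.0]
force: [-1.8, 0.9, 4.6]
width: 0.0271
```

Contact. Releasing, rising, and moving aside for a check.

>>> play_rows:
  plan:
    - [[0,0,-0.03,0,0,0,6],[0,0,0,0,0,0,6],[0,0,0,0,0,0,6],[0,0,0,0,0,0,6],[0,0,-1,0,0,0,6],[0,0,-3,0,0,0,6],[0,0,-3,0,0,0,6],[0,0,-3,0,0,0,6]]

```text
clock: 20.35
position: [0.4597, 0.1801, 0.132]
orientation: [3.141, 0.0, -0.0]
force: [0.5, 0.2, -0.5]
width: 0.06
```

>>> play_rows:
  plan:
    - [[0,0,-3,0,0,0,6],[0,0,-3,0,0,0,6],[2,0,-2,0,0,0,6],[2,0,-1,0,0,0,6],[2,0,0,0,0,0,6],[0,0,0,0,0,0,6],[0,0,0,0,0,0,6],[0,0,0,0,0,0,6]]

```text
clock: 21.02
position: [0.5191, 0.1801, 0.2201]
orientation: [3.141, 0.001, -0.0]
force: [-0.8, -1.4, -0.2]
width: 0.06
```

```bash
python3 -c "
from h import *
np.set_printoptions(precision=4,suppress=True)
snap('scene','s9');s=arm.observe();print(s['clock'],s['position'],s['force'],s['width'])
i=cv2.imread('pics/s9.png')[120:270,220:400]
cv2.imwrite('pics/c9.png',cv2.resize(i,None,fx=4,fy=4,interpolation=cv2.INTER_CUBIC))"
```

```text
21.0667 [0.519  0.1802 0.2201] [ 0.2884 -0.288  -0.2176] 0.05991279789088841
```

View pics/c9.png

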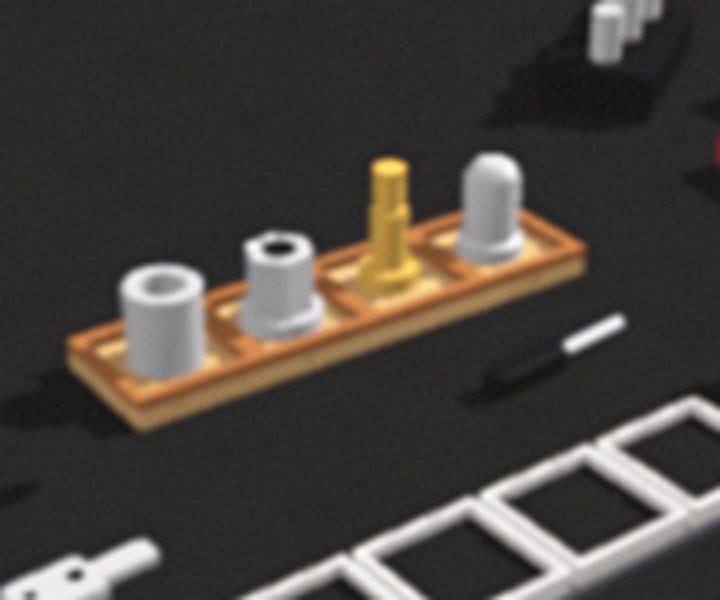

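All four stand upright in their pockets: sleeve (163,320), hex (280,285), valve (390,225), lock nut (490,210). A quick numeric check in the rack frame before handing in.

```bash
python3 -c "
from h import *
np.set_printoptions(precision=1,suppress=True)
p=np.array([(163,285),(280,247),(390,166),(491,245)])/4+[220,120]-.4
P=ray('s9',p,[.05,.048,.072,.016])[:,:2]-[.4506,.0846]; t=-.0985
print(P@np.array([[np.cos(t),-np.sin(t)],[np.sin(t),np.cos(t)]])*1e3)"
```

```text
[[  2.2 -95.9]
 [ -2.  -30.8]
 [ -3.1  33.2]
 [  4.8  91.7]]
```

All are within 5 mm of their pockets (limit 14). Handing in.

```bash
python3 -c "
from workcell import arm
arm.sign_off()"
```

```text
the job is handed in; nothing more can be done
```

I moved all four parts to the wooden rack in reverse order and handed the job in about 21 s into the 109 s allowed. From the right, the pockets now hold the sleeve, hex nut, valve and lock nut. On the rail they stood in that order from the left.

- **Last look:** the scene picture, taken before hand-in, shows all four upright, one in each pocket. The gripper was open and about 20 cm clear.
- **Position:** measured in that picture, the parts are about 5 mm or less from their pocket centres, against a limit of 14 mm. The lock nut is furthest off, and its estimate is the roughest because I read it at its foot.
- **On the floor:** I felt contact before releasing each part, between about 5 and 15 N.
- **Disagreement:** the gripper width read 1 to 2 mm under the nominal size for the sleeve, valve and lock nut. The grips held and nothing slipped.

No check failed. The hand-in gave no verdict.

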